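# Put the parts of an opened instrument into their bays

## Robot

A 6-joint arm with a two-finger parallel gripper is mounted at the origin on the work surface. World frame = base frame: x ahead of the robot, y to its left, z up, the work surface at z = 0. Lengths are in mm, angles in degrees, forces in N, time in s.
With the tool pointing down it reaches from about 300 to 850 mm from the base axis. Payload 4.2 kg.
Tool frame: the origin (TCP) lies midway between the tips of the shut fingers; the grasp point (between the pads) lies 19 mm behind it; z points along the fingers, y is the line along which they close (so a half turn about z gives the same grasp; the last joint's range is limited). The gripper opens to 91 mm and grips with 3 to 60 N. Pads are 32 mm wide; open, the fingers measure 118 mm over their backs; the gripper's body (76 mm by 178 mm) begins 60 mm behind the grasp point.
Start: joints at [74.026, 18.312, 89.639, -0, 72.044, -1.146], TCP at [147.157, 555.87, 180.276] pointing down, gripper open.
Joint ranges: [-177.97, 177.97], [-48.28, 115.42], [12.27, 149.76], [-77.06, 257.06], [2.81, 150.46], [-146.56, 146.56]. Speed limits (degrees/s): [147.25, 147.25, 180, 180, 180, 180].

## Interface

Orientations are given as [roll, pitch, yaw] about the fixed x, y, z axes, in that order (R = Rz(yaw) Ry(pitch) Rx(roll)).
In Python, from workcell import env gives the robot as it stands.
- The arm moves only by the shell command python3 -m jog 'ROWS' [FORCE]. ROWS is a JSON object of lists of equal length, an entry for each row: "jaw": the finger opening in mm, from 0 to 91.2; "slide": the shift along the tool's x, y, z in units of 30 mm (1.0 is 30 mm), a list of three; "spin": the turn about the tool's z in units of 8 degrees (1.0 is 8 degrees). In form: {"jaw": [jaw, ...], "slide": [[dx, dy, dz], ...], "spin": [spin, ...]}. A call has 1 to 10 rows; each row shifts and turns the commanded pose from where the row before left it, along the tool's axes as they then stand; what a row does not reach is not made up. A row lasts 1/10 s, in which the tool goes at most 50 mm and 8.59 degrees, less where a joint would pass 70% of its speed; a pose out of reach is approached as far as the arm can. A call is refused whole if a number of a shift passes 1 or a number of a turn 1, either way. A call with a gripper value outside its range is refused whole. The fingers move at their own pace and stop on an object; FORCE is the grip in N (left out, the last holds). Time passes only in rows, so rows that do not move let the fingers close. It gives the time, the measured TCP pose, the force, the opening and the grip force at its end, in the units of the state.
- env.state(): the state, without advancing time (a new reading comes with each control period).
- env.grab_frame(name): name is "scene" or "top" or "wrist"; returns the picture (400x640x3 uint8, red, green, blue); there is no depth.
- env.camera_model(name): a dict with "fx", "fy", "cx", "cy" (pixels), "D" ([k1, k2, p1, p2, k3] as OpenCV has them; the pictures are not rectified), "camera_from_world" (4x4, takes a point from world to camera coordinates). Camera axes: x right, y up, looking along -z (the intrinsics and any distortion apply to the point x, -y, -z); pixel columns grow to the right and rows downward; lengths in mm; the calibration is good to about 2 mm. A picture is of the moment at which its call begins: read the wrist's pose just before it. camera_model takes no time and is no camera call; for the wrist camera it gives the pose at the moment of the call.
- env.job_done(): hands the job in; it is judged then, once.
The state is a dict: "time_s": time; "qpos": joint angles; "qvel": joint speeds; "effort": joint torques, N m; "ee_pos": TCP position; "ee_rot": TCP orientation; "force": force on the tool from outside, world axes, zero at the start; "torque": the same for the moment, N m; "gripper_width": finger opening in mm; "gripper_force": force on a finger pad.
Only numpy, scipy, OpenCV 4.12 (cv2) and the standard library are available. Lean on these libraries where they do the work, as an engineer would, in place of code of your own. Each camera call takes 0.05 s, during which the arm holds its last target. There are 200 camera calls.

## Task

Take the stack of instrument parts apart and put each part into the place of its own colour: battery pack in the yellow bay, power supply in the green bay and display in the blue bay, each lying flat on the bay's floor between the corner posts, and the red cover pushed down into the red spring-clip holder until it is fully home. Set the parts down, do not drop them, and leave the blue cup and the solder reel where they are.

Things in the scene. Friction and masses are not known exactly. Their poses are not given: they have to be found in the camera images.
- battery: yellow battery pack, a block 128 x 66 x 30 mm (x, y, z), about 400 g, bottom of the stack, standing on the bench, black strips at its ends. Origin: centre of its underside; x along its long side, z up. Take it across the 66 mm width; either way round is right in its bay
- supply: green power supply module, a block 104 x 56 x 26 mm (x, y, z), about 300 g, second in the stack, on the battery, dark vents in its sides. Origin: centre of its underside; x along its long side, z up. Take it across the 56 mm width; either way round is right in its bay
- display: blue display module, a block 84 x 46 x 22 mm (x, y, z), about 150 g, third in the stack, on the supply, with a dark screen on top. Origin: centre of its underside; x along its long side, z up. Take it across the 46 mm width; either way round is right in its bay
- cover: red cover panel, 60 x 36 x 6 mm (x, y, z), about 60 g, top of the stack, on the display. An upright white grip tab in its middle, 36 (x) x 12 mm (y), rises to 30 mm above its underside; take it by the tab across the 12 mm. Origin: centre of its underside; x along its long side, z up; either way round is right
- battery_bay: yellow bay for the battery pack, fixed: base plate 152 x 90 mm, black inlay, its top (the floor) 5 mm above the bench; L-shaped corner posts (14 mm legs, 4 mm thick, tops 17 mm above the bench) round a pocket 144 (x) x 82 mm (y), open between the posts so that fingers can pass. Origin: centre of its underside, at bench height; x along its long side, z up
- supply_bay: green bay for the power supply module, fixed: base plate 128 x 80 mm, black inlay, its top (the floor) 5 mm above the bench; L-shaped corner posts (14 mm legs, 4 mm thick, tops 17 mm above the bench) round a pocket 120 (x) x 72 mm (y), open between the posts so that fingers can pass. Origin: centre of its underside, at bench height; x along its long side, z up
- display_bay: blue bay for the display module, fixed: base plate 108 x 70 mm, black inlay, its top (the floor) 5 mm above the bench; L-shaped corner posts (14 mm legs, 4 mm thick, tops 17 mm above the bench) round a pocket 100 (x) x 62 mm (y), open between the posts so that fingers can pass. Origin: centre of its underside, at bench height; x along its long side, z up
- cover_rack: red holder, fixed: plate 120 x 66 mm, top 8 mm above bench; cover lies on it, centred, long side along x. 4 guides (tops at 16 mm) leave 50 mm in y. At both x ends a steel spring clip leans out: inner face 27 mm from centre at its lip (17 mm up), 38 mm at its top (37 mm up). Pushed down (4-15 N) the cover spreads them and snaps under; just laid on it stays 14 mm high. Origin: underside centre
- cup: blue drinking cup among the bays, 60 mm across, 62 mm high, a bystander that must stay put. Origin: centre of its underside; z up
- reel: small solder reel with black flanges and an aluminium-coloured middle, 44 mm across, 28 mm high, lying flat, a bystander that must stay put. Origin: centre of its underside; z up
There are look-alikes about, which are no part of the job. What is shaped like the supply but purple is not meant.

How it is judged (in metres and radians):
At the end, for the whole second after the job is handed in: Each part in the place of its colour, flat within 0.08 rad, underside within 3 mm of the bay floor or holder plate, centre within 13 mm (cover 11 mm), long sides within 0.3 rad either way round, cover under its clips; all released and at rest (horizontal distance between battery and battery_bay below 0.013 m and z of battery in the frame of battery_bay between 0.002 and 0.008 m and angle between the x axis of battery and the x axis of battery_bay, either way round below 0.3 rad and angle between each of battery, supply, display, cover's own z axis and vertical below 0.08 rad and linear speed of each of battery, supply, display, cover below 0.02 m/s and contact force between each of battery, supply, display, cover and the fingers below 0.05 N and horizontal distance between supply and supply_bay below 0.013 m and z of supply in the frame of supply_bay between 0.002 and 0.008 m and angle between the x axis of supply and the x axis of supply_bay, either way round below 0.3 rad and horizontal distance between display and display_bay below 0.013 m and z of display in the frame of display_bay between 0.002 and 0.008 m and angle between the x axis of display and the x axis of display_bay, either way round below 0.3 rad and horizontal distance between cover and cover_rack below 0.011 m and z of cover in the frame of cover_rack between 0.005 and 0.011 m and angle between the x axis of cover and the x axis of cover_rack, either way round below 0.3 rad); the robot touches nothing.
It fails at once if a part was dropped (let go and falling faster than 0.9 m/s) ((linear speed of battery above 0.9 m/s and contact force between battery and the fingers below 0.05 N) or (linear speed of supply above 0.9 m/s and contact force between supply and the fingers below 0.05 N) or (linear speed of display above 0.9 m/s and contact force between display and the fingers below 0.05 N) or (linear speed of cover above 0.9 m/s and contact force between cover and the fingers below 0.05 N)).
It fails at once if the blue cup was moved by more than 25 mm (distance of cup from where it was at the start of the episode above 0.025 m).
It fails at once if the solder reel was moved by more than 25 mm (distance of reel from where it was at the start of the episode above 0.025 m).
It also fails if it takes over 122 s, if anything falls off the work surface, if the arm or the gripper's body presses on something with over 40 N, if the wrist force passes 120 N, or if a joint passes its speed limit or range.

## Working session

There is one attempt and no reset: what is moved stays moved. The work goes in short steps, Python scripts to look and compute and a shell command to move; the robot and the scene stay as the last step left them, time stands still between calls to the robot, and variables do not carry over. Pictures are saved under pics/ and viewed, at most 14 in all, crops included, and the job is handed in when it is done.

```bash
mkdir -p pics; ls; python3 - <<'E'
from workcell import env
import cv2
for n in("top","scene"):
    f=env.grab_frame(n); cv2.imwrite(f"pics/{n}0.png",f[:,:,::-1]); 
    m=env.camera_model(n); print(n,{k:(v if k!='camera_from_world' else [[round(float(a),3) for a in r] for r in v]) for k,v in m.items()})
s=env.state(); print(s)
E
```

```text
pics
top {'fx': 405.3250291530326, 'fy': 405.3250291530326, 'cx': 318.50737849028616, 'cy': 200.44203492214126, 'D': array([-0.02763018,  0.        ,  0.        ,  0.        ,  0.        ]), 'camera_from_world': [[0.02, -1.0, 0.008, -78.346], [0.996, 0.02, 0.081, -503.02], [-0.081, 0.007, 0.997, -1006.447], [0.0, 0.0, 0.0, 1.0]]}
scene {'fx': 443.93105784324183, 'fy': 443.93105784324183, 'cx': 321.621838490283, 'cy': 202.33026438647153, 'D': array([-0.10155122,  0.        ,  0.        ,  0.        ,  0.        ]), 'camera_from_world': [[-0.453, 0.891, -0.01, 301.729], [-0.77, -0.386, 0.508, 328.581], [0.449, 0.238, 0.861, -1624.493], [0.0, 0.0, 0.0, 1.0]]}
{'time_s': 0.1, 'qpos': array([ 7.40240459e+01,  1.83469809e+01,  8.96970919e+01, -1.37687751e-04,
        7.20429700e+01, -1.14388736e+00]), 'qvel': array([ 0.06687011, -0.13832794, -0.19399306, -0.0455762 ,  0.00642896,
       -0.07610032]), 'effort': array([-7.87155932e-04, -4.13332164e+01, -2.32507038e+01,  7.28370063e-02,
        4.22522484e-02, -6.74270564e-05]), 'ee_pos': array([147.04096267, 555.38577359, 179.53012855]), 'ee_rot': array([-1.79912972e+02, -1.60676770e-03,  1.65167975e+02]), 'force': array([ 0.63483597, -0.15900356, -0.57184035]), 'torque': array([0.07070971, 0.00258532, 0.0364006 ]), 'gripper_force': 0.0, 'gripper_width': 90.7904071823084}
```

View pics/top0.png

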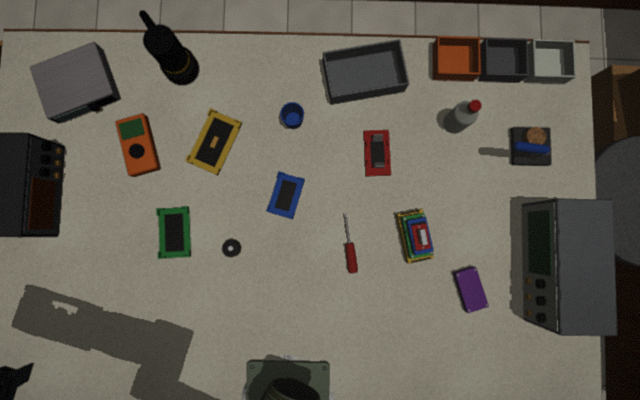

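View pics/scene0.png

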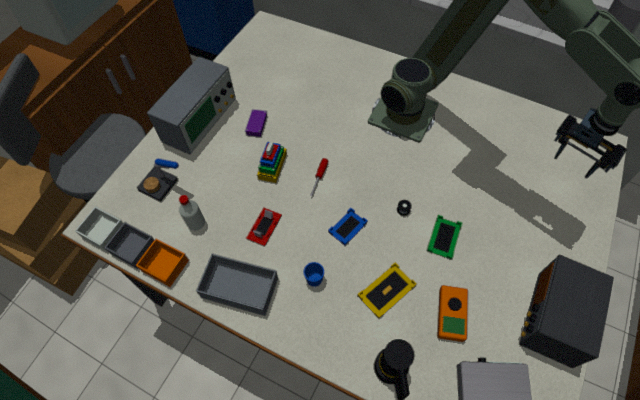

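```bash
cat > h.py <<'E'
import numpy as np,cv2
from scipy.optimize import least_squares
from workcell import env
F=np.diag([1,-1,-1.])
def cam(n):
    m=env.camera_model(n); T=np.array(m['camera_from_world'],float)
    K=np.array([[m['fx'],0,m['cx']],[0,m['fy'],m['cy']],[0,0,1]])
    return dict(K=K,D=np.array(m['D'],float),R=F@T[:3,:3],t=F@T[:3,3])
def proj(c,P): return cv2.projectPoints(np.array(P,float).reshape(-1,3),cv2.Rodrigues(c['R'])[0],c['t'],c['K'],c['D'])[0].reshape(-1,2)
def ray(c,p):
    u=cv2.undistortPoints(np.array([[p]],float),c['K'],c['D'])[0,0]
    return -c['R'].T@c['t'], c['R'].T@np.array([u[0],u[1],1])
def atz(c,p,z):
    o,d=ray(c,p); return o+d*(z-o[2])/d[2]
def tri(obs):  # [(cam,pixel)...] -> point
    A=np.zeros((3,3));b=np.zeros(3)
    for c,p in obs:
        o,d=ray(c,p);d=d/np.linalg.norm(d);M=np.eye(3)-np.outer(d,d);A+=M;b+=M@o
    return np.linalg.solve(A,b)
def go(x,y,z,yaw,half=True):
    """needed tool-axis shift (units of 30 mm) and spin (units of 8 deg) from the measured pose"""
    s=env.state();p=s['ee_pos'];a=s['ee_rot'][2];dx,dy=x-p[0],y-p[1]
    c,n=np.cos(np.radians(a)),np.sin(np.radians(a))
    m=180 if half else 360
    dy_=(yaw-a+m/2)%m-m/2
    print('pose',p.round(1),s['ee_rot'].round(1),'q',s['qpos'].round(0),'-> slide',np.round([(c*dx+n*dy)/30,(n*dx-c*dy)/30,(p[2]-z)/30],2),'spin',round(-dy_/8,2),'t',s['time_s'])
E
python3 - <<'E'
from h import *
t,s=cam('top'),cam('scene'); print('cams',-t['R'].T@t['t'],-s['R'].T@s['t'])
O={'ybay':((214,142),(387,290)),'gbay':((174,232),(445,237)),'bbay':((286,195),(347,227)),'rack':((377,152),(264,226)),'stack':((421,236),(270,146)),'cup':((291,115),(314,275)),'reel':((231,247),(404,208))}
for k,(a,b) in O.items(): print(k,atz(t,a,5).round(),tri([(t,a),(s,b)]).round())
w=cam('wrist');print('wrist cam',-w['R'].T@w['t'],w['R'].T@[0,0,1],w['R'].T@[1,0,0],w['K'][0,0],env.state()['ee_pos'])
def crop(n,x0,y0,w,h,k):
    f=cv2.imread(f'pics/{n}0.png')[y0:y0+h,x0:x0+w];return cv2.resize(f,None,fx=k,fy=k,interpolation=cv2.INTER_CUBIC)
cv2.imwrite('pics/ctop.png',crop('top',150,95,290,175,2.75))
E
```

```text
cams [ 420.99049372  -61.51074924 1044.55132916] [1119.81773285  243.75234685 1234.73733884]
ybay [653. 207.   5.] [654. 207.   1.]
gbay [417. 300.   5.] [417. 301.   2.]
bbay [518.  16.   5.] [519.  15.  -1.]
rack [ 635. -218.    5.] [ 635. -218.    5.]
stack [ 420. -333.    5.] [ 420. -307.  110.]
cup [729.   8.   5.] [720.   5.  38.]
reel [382. 152.   5.] [383. 150.  12.]
wrist cam [ 77.81192136 573.73805615 383.89331181] [ 0.24483403 -0.0654747  -0.96735173] [ 0.25380963  0.96725341 -0.00122953] 279.246936498073 [147.04096267 555.38577359 179.53012855]
```

View pics/ctop.png

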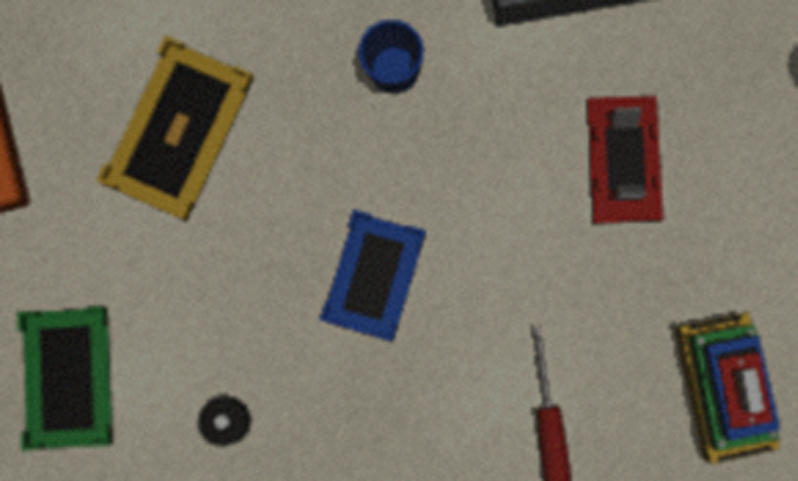

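```bash
cat >> h.py <<'E'
def plan(x,y,z,yaw,n,half=True):
    """straight line in n rows: prints slide & spin per row from measured pose"""
    s=env.state();p=s['ee_pos'];a=s['ee_rot'][2];m=180 if half else 360
    d=(yaw-a+m/2)%m-m/2;w=(np.array([x,y,z])-p)/n;o=[]
    for k in range(n):
        r=np.radians(a+d*k/n);c,q=np.cos(r),np.sin(r)
        o.append([round(float(v)/30,2) for v in (c*w[0]+q*w[1],q*w[0]-c*w[1],-w[2])])
    print('from',p.round(1),s['ee_rot'].round(1),'q6',s['qpos'][5].round(),'t',round(s['time_s'],2));print(o,'spin',round(-d/n/8,2))
E
python3 - <<'E'
from h import *
t=cam('top')
C={'ybay':[(168,38),(252,75),(186,219),(100,182)],'gbay':[(18,314),(105,307),(111,443),(24,448)],'bbay':[(352,211),(425,232),(394,340),(320,319)],'rack':[(587,99),(656,96),(662,220),(594,223)]}
for k,v in C.items():
    P=np.array([atz(t,(150+a/2.75,95+b/2.75),5) for a,b in v])[:,:2]
    d=(P[0]-P[3])+(P[1]-P[2]); print(k,P.mean(0).round(1),'yaw',np.degrees(np.arctan2(d[1],d[0])).round(1),[np.linalg.norm(P[i]-P[i-1]).round() for i in range(4)])
plan(420,100,330,13,19,False)
E
```

```text
ybay [654.1 206.4] yaw -22.4 [np.float64(152.0), np.float64(89.0), np.float64(151.0), np.float64(89.0)]
gbay [416.3 301.3] yaw 5.3 [np.float64(125.0), np.float64(82.0), np.float64(127.0), np.float64(81.0)]
bbay [517.8  16.8] yaw -14.7 [np.float64(106.0), np.float64(72.0), np.float64(105.0), np.float64(72.0)]
rack [ 633.1 -218.6] yaw 3.4 [np.float64(119.0), np.float64(66.0), np.float64(119.0), np.float64(64.0)]
from [147.  555.4 179.5] [-179.9   -0.   165.2] q6 -1.0 t 0.1
[[-0.67, -0.65, -0.26], [-0.75, -0.55, -0.26], [-0.82, -0.44, -0.26], [-0.87, -0.32, -0.26], [-0.91, -0.2, -0.26], [-0.93, -0.07, -0.26], [-0.93, 0.06, -0.26], [-0.91, 0.19, -0.26], [-0.88, 0.32, -0.26], [-0.82, 0.44, -0.26], [-0.75, 0.55, -0.26], [-0.67, 0.65, -0.26], [-0.58, 0.73, -0.26], [-0.47, 0.81, -0.26], [-0.35, 0.86, -0.26], [-0.23, 0.9, -0.26], [-0.1, 0.93, -0.26], [0.03, 0.93, -0.26], [0.16, 0.92, -0.26]] spin 1.0
```

```bash
python3 -m jog '{"jaw":[91,91,91,91,91,91,91,91,91,91],"slide":[[-0.67,-0.65,-0.3],[-0.75,-0.55,-0.3],[-0.82,-0.44,-0.3],[-0.87,-0.32,-0.3],[-0.9,-0.2,-0.3],[-0.93,-0.07,-0.3],[-0.93,0.06,-0.3],[-0.9,0.2,-0.3],[-0.88,0.32,-0.3],[-0.82,0.44,-0.3]],"spin":[1,1,1,1,1,1,1,1,1,1]}'
python3 -m jog '{"jaw":[91,91,91,91,91,91,91,91,91,91],"slide":[[-0.75,0.55,-0.3],[-0.67,0.65,-0.3],[-0.58,0.73,-0.3],[-0.47,0.8,-0.3],[-0.35,0.86,-0.2],[-0.23,0.9,-0.2],[-0.1,0.93,-0.2],[0.03,0.93,-0.2],[0.16,0.92,0],[0,0,0]],"spin":[1,1,1,1,1,1,1,1,1,0]}'
python3 - <<'E'
from h import *
import pickle
pickle.dump(cam('wrist'),open('w1.pkl','wb'))
cv2.imwrite('pics/w1.png',env.grab_frame('wrist')[:,:,::-1])
cv2.imwrite('pics/w1b.png',cv2.resize(cv2.imread('pics/w1.png'),(800,500),interpolation=cv2.INTER_CUBIC))
plan(420,-307,300,13,10,False)
E
```

```text
time_s: 1.1
ee_pos: [291.2, 315.7, 270.3]
ee_rot: [-180.0, 0.0, 84.9]
force: [1.0, -0.5, -0.3]
gripper_width: 90.9
gripper_force: 0.0
time_s: 2.1
ee_pos: [421.6, 99.2, 329.8]
ee_rot: [179.9, 0.0, 12.9]
force: [0.3, 0.0, 0.3]
gripper_width: 91.0
gripper_force: 0.0
from [420.8 100.5 329.7] [-1.80e+02  1.00e-01  1.31e+01] q6 89.0 t 2.15
[[-0.31, 1.32, 0.1], [-0.31, 1.32, 0.1], [-0.31, 1.32, 0.1], [-0.31, 1.32, 0.1], [-0.31, 1.32, 0.1], [-0.31, 1.32, 0.1], [-0.31, 1.32, 0.1], [-0.31, 1.32, 0.1], [-0.31, 1.32, 0.1], [-0.31, 1.32, 0.1]] spin 0.0
```

View pics/w1b.png

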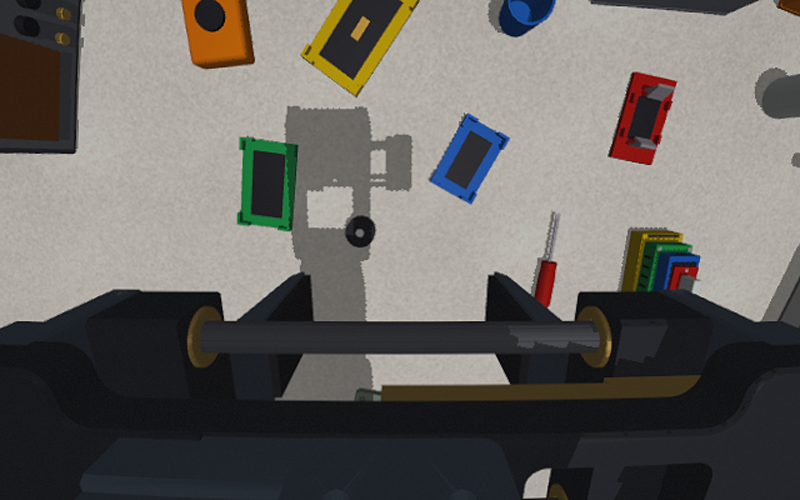

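```bash
python3 - <<'E'
from h import *
plan(340,-290,290,13,14,False)
w=__import__('pickle').load(open('w1.pkl','rb'));t=cam('top')
sc=0.8
C={'gbay':[(241,138),(297,144),(291,230),(238,224)],'bbay':[(465,113),(508,137),(473,203),(430,181)],'rack':[(632,71),(677,82),(651,165),(609,155)]}
for k,v in C.items():
    P=np.array([atz(w,(a*sc,b*sc),5) for a,b in v])[:,:2]
    d=(P[0]-P[3])+(P[1]-P[2]); print(k,P.mean(0).round(1),'yaw',np.degrees(np.arctan2(d[1],d[0])).round(1),[np.linalg.norm(P[i]-P[i-1]).round() for i in range(4)])
print('orange', tri([(w,(361*sc,28*sc)),(t,(150+176/2.75,95+130/2.75))]))
E
```

```text
from [420.8 100.5 329.7] [-1.80e+02  1.00e-01  1.31e+01] q6 89.0 t 2.15
[[-0.4, 0.86, 0.09], [-0.4, 0.86, 0.09], [-0.4, 0.86, 0.09], [-0.4, 0.86, 0.09], [-0.4, 0.86, 0.09], [-0.4, 0.86, 0.09], [-0.4, 0.86, 0.09], [-0.4, 0.86, 0.09], [-0.4, 0.86, 0.09], [-0.4, 0.86, 0.09], [-0.4, 0.86, 0.09], [-0.4, 0.86, 0.09], [-0.4, 0.86, 0.09], [-0.4, 0.86, 0.09]] spin 0.0
gbay [416.  300.9] yaw 4.8 [np.float64(128.0), np.float64(82.0), np.float64(129.0), np.float64(83.0)]
bbay [520.   15.6] yaw -13.2 [np.float64(107.0), np.float64(72.0), np.float64(106.0), np.float64(73.0)]
rack [ 635.2 -217.6] yaw 3.4 [np.float64(118.0), np.float64(71.0), np.float64(119.0), np.float64(69.0)]
orange [646.99985957 200.7852124   29.59896397]
```

```bash
python3 -m jog '{"jaw":[91,91,91,91,91,91,91,91,91,91],"slide":[[-0.4,0.86,0.1],[-0.4,0.86,0.1],[-0.4,0.86,0.1],[-0.4,0.86,0.1],[-0.4,0.86,0.1],[-0.4,0.86,0.1],[-0.4,0.86,0.1],[-0.4,0.86,0.1],[-0.4,0.86,0.1],[-0.4,0.86,0.1]],"spin":[0,0,0,0,0,0,0,0,0,0]}'
python3 -m jog '{"jaw":[91,91,91,91,91,91],"slide":[[-0.4,0.86,0.1],[-0.4,0.86,0.1],[-0.4,0.86,0.1],[-0.4,0.86,0.1],[0,0,0],[0,0,0]],"spin":[0,0,0,0,0,0]}'
python3 - <<'E'
from h import *
import pickle
w=cam('wrist');pickle.dump(w,open('w2.pkl','wb'))
f=env.grab_frame('wrist')[:,:,::-1];cv2.imwrite('pics/w2.png',f)
u=proj(w,[[420,-307,60]])[0];print(u)
x0,y0=[int(v) for v in np.clip(u-[80,60],0,[480,280])];print(x0,y0)
cv2.imwrite('pics/w2c.png',cv2.resize(f[y0:y0+120,x0:x0+160],None,fx=5,fy=5,interpolation=cv2.INTER_CUBIC))
E
```

```text
time_s: 3.15
ee_pos: [362.1, -177.0, 299.9]
ee_rot: [-179.9, -0.0, 13.3]
force: [0.9, 0.8, -0.0]
gripper_width: 90.8
gripper_force: 0.0
time_s: 3.75
ee_pos: [339.4, -287.7, 287.8]
ee_rot: [-179.9, 0.0, 13.2]
force: [0.7, 0.6, 0.3]
gripper_width: 91.2
gripper_force: 0.0
[344.10527868 128.61711498]
264 68
```

View pics/w2c.png

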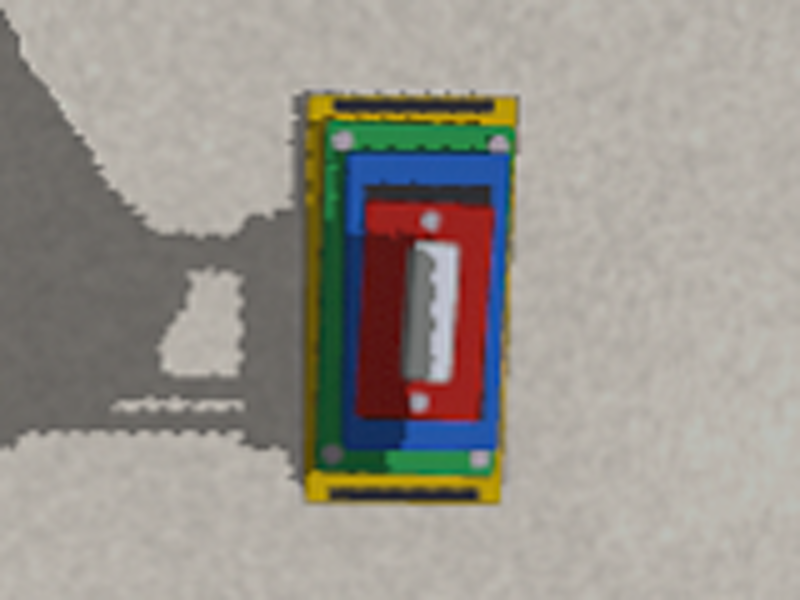

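```bash
python3 - <<'E'
from h import *
import pickle
w=pickle.load(open('w2.pkl','rb'));t=cam('top')
px=lambda a,b:(264+a/5,68+b/5)
C={'bat':(30,[(308,97),(517,97),(499,501),(307,501)]),'sup':(56,[(325,122),(514,124),(494,473),(318,473)]),'dis':(78,[(348,153),(509,153),(496,449),(344,449)]),'cov':(84,[(366,201),(494,206),(482,420),(357,417)]),'tab':(108,[(415,242),(459,243),(451,382),(407,381)])}
for k,(z,v) in C.items():
    P=np.array([atz(w,px(a,b),z) for a,b in v])[:,:2]
    d=(P[0]-P[3])+(P[1]-P[2]); print(k,P.mean(0).round(1),'yaw',np.degrees(np.arctan2(d[1],d[0])).round(1),[np.linalg.norm(P[i]-P[i-1]).round() for i in range(4)])
tp=lambda a,b:(150+a/2.75,95+b/2.75)
print('tab',tri([(w,px(433,312)),(t,tp(750,390))]).round(1))
print('batTL',tri([(w,px(307,97)),(t,tp(681,326))]).round(1),'batBR',tri([(w,px(499,501)),(t,tp(777,446))]).round(1),'covTL',tri([(w,px(366,201)),(t,tp(719,360))]).round(1),'covBR',tri([(w,px(482,420)),(t,tp(766,418))]).round(1))
E
```

```text
bat [ 420.8 -311.9] yaw 13.2 [np.float64(126.0), np.float64(65.0), np.float64(126.0), np.float64(64.0)]
sup [ 421.1 -310.9] yaw 12.3 [np.float64(103.0), np.float64(56.0), np.float64(103.0), np.float64(55.0)]
dis [ 420.8 -312.3] yaw 13.0 [np.float64(83.0), np.float64(45.0), np.float64(83.0), np.float64(45.0)]
cov [ 418.4 -312.4] yaw 11.9 [np.float64(60.0), np.float64(36.0), np.float64(59.0), np.float64(36.0)]
tab [ 418.3 -312.2] yaw 11.4 [np.float64(36.0), np.float64(12.0), np.float64(36.0), np.float64(12.0)]
tab [ 418.4 -313.2   96.6]
batTL [ 473.9 -265.9   36.9] batBR [ 366.3 -359.2   18. ] covTL [ 443.3 -288.5   88.9] covBR [ 392.1 -343.4   37.4]
```

```bash
python3 - <<'E'
from h import *
plan(418.3,-312.5,125,11.7,6,False)
E
```

```text
from [ 339.5 -287.4  288.1] [-179.9   -0.    13.2] q6 35.0 t 3.8
[[0.39, 0.24, 0.91], [0.4, 0.23, 0.91], [0.4, 0.23, 0.91], [0.4, 0.23, 0.91], [0.4, 0.23, 0.91], [0.4, 0.23, 0.91]] spin 0.03
```

```bash
python3 -m jog '{"jaw":[40,40,40,40,40,40,40,40],"slide":[[0.4,0.23,0.9],[0.4,0.23,0.9],[0.4,0.23,0.9],[0.4,0.23,0.9],[0.4,0.23,0.9],[0.4,0.23,0.9],[0,0,0],[0,0,0]],"spin":[0.03,0.03,0.03,0.03,0.03,0.03,0,0]}' 40
python3 - <<'E'
from h import *
plan(418.3,-312.5,86.5,11.7,3,False)
E
```

```text
time_s: 4.6
ee_pos: [418.7, -312.1, 126.6]
ee_rot: [-180.0, 0.0, 11.8]
force: [-0.4, -0.1, 1.3]
gripper_width: 40.4
gripper_force: 0.0
from [ 418.7 -312.1  126.6] [-180.     0.    11.8] q6 40.0 t 4.6
[[-0.01, 0.0, 0.45], [-0.01, 0.0, 0.45], [-0.01, 0.0, 0.45]] spin 0.01
```

```bash
python3 -m jog '{"jaw":[40,40,40,40,6,6,6,6],"slide":[[0,0,0.45],[0,0,0.45],[0,0,0.4],[0,0,0],[0,0,0],[0,0,0],[0,0,0],[0,0,0]],"spin":[0,0,0,0,0,0,0,0]}' 40
```

```text
time_s: 5.4
ee_pos: [418.8, -313.4, 87.7]
ee_rot: [180.0, -0.0, 11.7]
force: [0.8, -0.8, -0.2]
gripper_width: 10.9
gripper_force: 0.0
```

```bash
python3 -m jog '{"jaw":[6,6],"slide":[[0,0,0],[0,0,0]],"spin":[0,0]}' 40
```

```text
time_s: 5.6
ee_pos: [418.6, -313.3, 87.3]
ee_rot: [180.0, -0.0, 11.7]
force: [-0.8, 0.2, -0.0]
gripper_width: 6.0
gripper_force: 0.0
```

```bash
python3 - <<'E'
from h import *
w=cam('wrist');f=env.grab_frame('wrist')[:,:,::-1];cv2.imwrite('pics/w3.png',f)
s=env.grab_frame('scene')[:,:,::-1];cv2.imwrite('pics/s3.png',s)
a=cv2.resize(f[150:390,140:500],(600,400));b=cv2.resize(s[110:190,215:335],(600,400),interpolation=cv2.INTER_CUBIC)
cv2.imwrite('pics/m3.png',cv2.resize(np.hstack([a,b]),(800,267)));print(proj(w,[[418.3,-312.5,108],[418.3,-312.5,87]]))
E
```

```text
[[317.54251655 235.18875982]
 [317.68322795 225.36758942]]
```

View pics/m3.png

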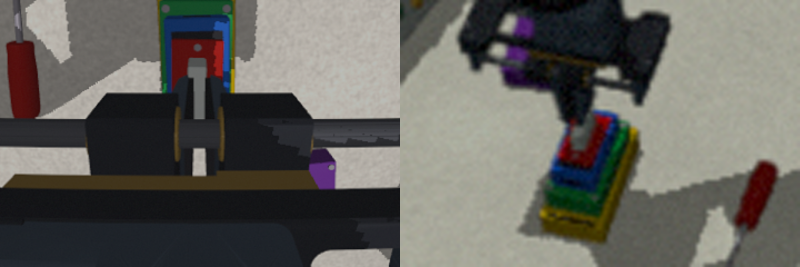

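```bash
python3 - <<'E'
import cv2,numpy as np
f=cv2.imread('pics/w3.png');s=cv2.imread('pics/s3.png')
a=cv2.resize(f[170:310,195:265],(300,600),interpolation=cv2.INTER_CUBIC);b=cv2.resize(s[125:185,247:297],(500,600),interpolation=cv2.INTER_CUBIC)
cv2.imwrite('pics/m3b.png',np.clip(np.hstack([a,b])*1.5,0,255))
from workcell import env;print(env.state()['gripper_width'],env.state()['gripper_force'])
E
```

```text
5.776178915773493 0.0[ WARN:0@0.117] global loadsave.cpp:1063 imwrite_ Unsupported depth image for selected encoder is fallbacked to CV_8U.
```

View pics/m3b.png

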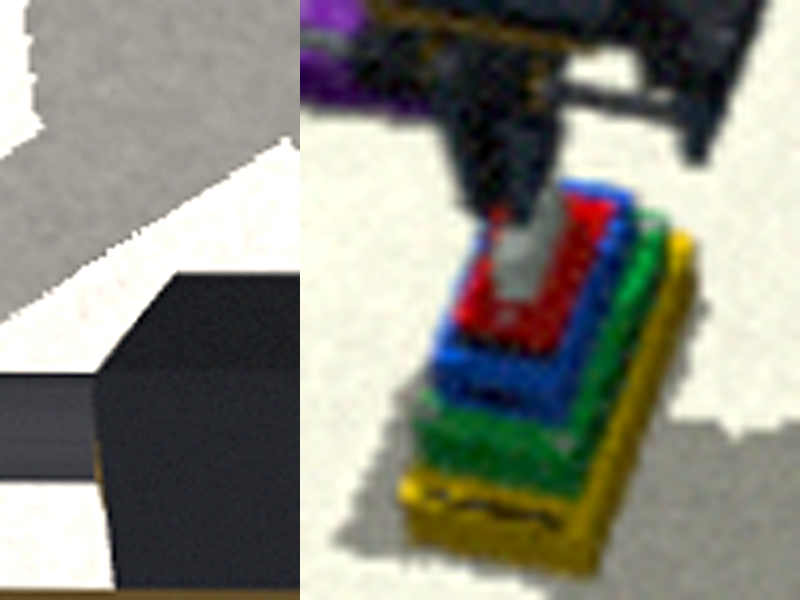

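```bash
python3 - <<'E'
from h import *
s=cam('scene');w=cam('wrist');t=cam('top')
r=np.radians(11.7);ax=np.array([np.cos(r),np.sin(r),0]);ay=np.array([-np.sin(r),np.cos(r),0])
c=np.array([418.3,-312.5,0])
print('scene tab top corners',[proj(s,c+ax*i*18+ay*j*6+[0,0,108])[0].round(1) for i in(1,-1) for j in (1,-1)])
print('scene bat top corners',[proj(s,c+ax*i*64+ay*j*33+[0,0,30])[0].round(1) for i in(1,-1) for j in (1,-1)])
print('scene TCP',proj(s,[env.state()['ee_pos']]))
print('wrist tab top corners',[proj(w,c+ax*i*18+ay*j*6+[0,0,108])[0].round(1) for i in(1,-1) for j in (1,-1)])
print('wrist cov top corners',[proj(w,c+ax*i*30+ay*j*18+[0,0,84])[0].round(1) for i in(1,-1) for j in (1,-1)])
f=cv2.imread('pics/w3.png')[190:310,250:410]
cv2.imwrite('pics/w3c.png',np.clip(cv2.resize(f,None,fx=5,fy=5,interpolation=cv2.INTER_CUBIC).astype(float)*1.6,0,255).astype(np.uint8))
E
```

```text
scene tab top corners [array([269.3, 150.3]), array([265.8, 149.5]), array([272.9, 141.6]), array([269.4, 140.9])]
scene bat top corners [array([275.2, 177.3]), array([256.3, 173.1]), array([287.1, 147.2]), array([268.8, 143.3])]
scene TCP [[269.83303832 149.45860371]]
wrist tab top corners [array([308.9, 210.5]), array([326.4, 210.5]), array([309.2, 258.7]), array([325.9, 258.7])]
wrist cov top corners [array([294. , 186.4]), array([341.6, 186.5]), array([295.5, 259.1]), array([339.9, 259.2])]
```

View pics/w3c.png

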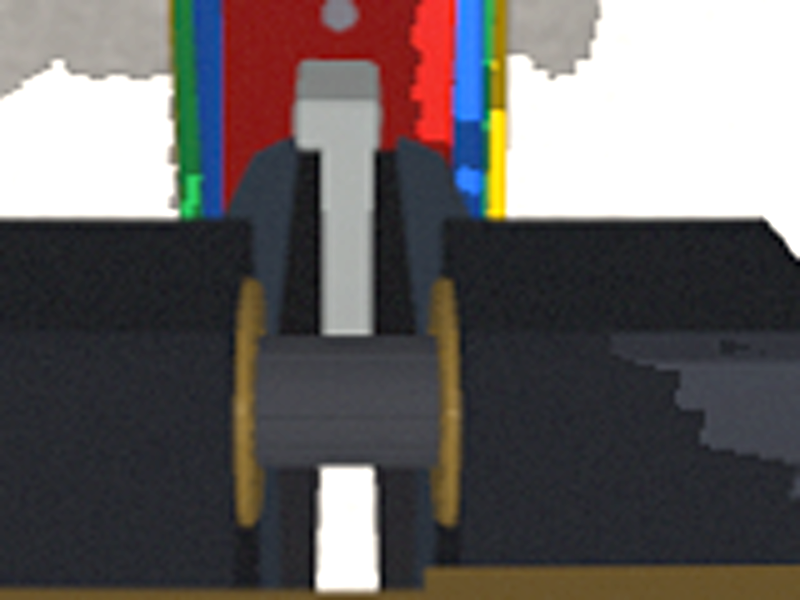

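```bash
python3 - <<'E'
from h import *
w=cam('wrist');p=env.state()['ee_pos']
r=np.radians(11.7);ax=np.array([np.cos(r),np.sin(r),0]);ay=np.array([-np.sin(r),np.cos(r),0])
for dz in (0,10,20,30):
  print(dz,[((proj(w,p+ax*i*16+ay*j*3+[0,0,dz])[0]-[250,190])*5).round(0) for i in(1,0,-1) for j in (1,-1)])
E
```

```text
0 [array([324.,  77.]), array([364.,  77.]), array([324., 177.]), array([363., 177.]), array([325., 273.]), array([363., 273.])]
10 [array([323.,  94.]), array([365.,  95.]), array([323., 199.]), array([364., 199.]), array([324., 299.]), array([363., 299.])]
20 [array([322., 114.]), array([366., 114.]), array([322., 223.]), array([365., 223.]), array([323., 328.]), array([364., 328.])]
30 [array([321., 136.]), array([367., 136.]), array([321., 250.]), array([366., 250.]), array([321., 359.]), array([365., 359.])]
```

```bash
python3 -m jog '{"jaw":[30,30,30,30],"slide":[[0,0,0],[0,0,0],[0,0,0.1],[0,0,0]],"spin":[0,0,0,0]}' 40 | egrep 'pos|force|width'
python3 -m jog '{"jaw":[30,30],"slide":[[0,0,0.1],[0,0,0]],"spin":[0,0]}' 40 | egrep 'pos|force|width'
```

```text
ee_pos: [418.3, -313.0, 83.7]
force: [0.3, -0.5, -0.6]
gripper_width: 30.0
gripper_force: 0.0
ee_pos: [418.3, -313.0, 80.7]
force: [-0.8, 0.5, -0.6]
gripper_width: 29.7
gripper_force: 0.0
```

```bash
python3 -m jog '{"jaw":[30,30,30],"slide":[[0,0,0.1],[0,0,0.1],[0,0,0]],"spin":[0,0,0]}' 40 | egrep 'pos|^force|width'
python3 -m jog '{"jaw":[5,5,5,5,5,5,5],"slide":[[0,0,0],[0,0,0],[0,0,0],[0,0,0],[0,0,0],[0,0,0],[0,0,0]],"spin":[0,0,0,0,0,0,0]}' 40 | egrep 'pos|force|width'
```

```text
ee_pos: [418.2, -313.0, 74.7]
force: [-0.0, 0.2, 0.4]
gripper_width: 30.1
ee_pos: [418.6, -313.2, 75.2]
force: [0.0, 0.4, 0.4]
gripper_width: 5.0
gripper_force: 0.0
```

```bash
python3 -m jog '{"jaw":[30,30,30,30,30],"slide":[[0,0,0],[0,0,0.1],[0,0,0.1],[0,0,0.1],[0,0,0]],"spin":[0,0,0,0,0]}' 40 | egrep 'pos|^force|width'
python3 -m jog '{"jaw":[5,5,5,5,5,5,5],"slide":[[0,0,0],[0,0,0],[0,0,0],[0,0,0],[0,0,0],[0,0,0],[0,0,0]],"spin":[0,0,0,0,0,0,0]}' 40 | egrep 'pos|force|width'
python3 - <<'E'
from h import *
w=cam('wrist');f=env.grab_frame('wrist')[190:310,250:410,::-1]
s=env.grab_frame('scene')[:,:,::-1];cv2.imwrite('pics/s4.png',s)
a=cv2.resize(f,(480,360),interpolation=cv2.INTER_CUBIC);b=cv2.resize(s[125:185,242:292],(300,360),interpolation=cv2.INTER_CUBIC)
cv2.imwrite('pics/m4.png',np.clip(np.hstack([a,b])*1.6,0,255).astype(np.uint8))
E
```

```text
ee_pos: [419.0, -314.0, 67.1]
force: [-1.0, 0.4, -0.6]
gripper_width: 30.1
ee_pos: [418.6, -313.2, 66.1]
force: [-0.4, -0.1, -1.0]
gripper_width: 11.3
gripper_force: 40.0
```

View pics/m4.png

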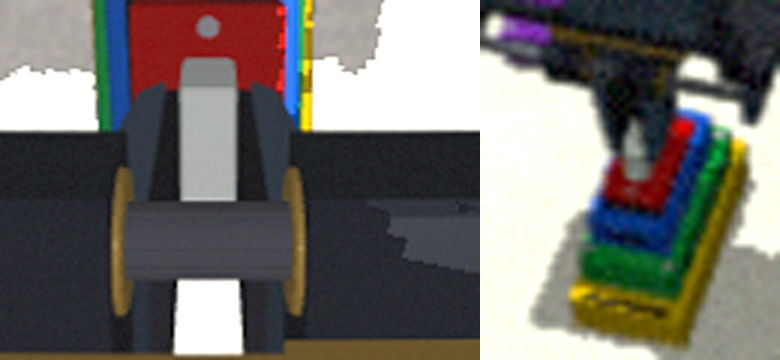

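```bash
python3 -m jog '{"jaw":[30,30,30,30,30,30,30],"slide":[[0,0,0],[0,0,0],[0,0,0.1],[0,0,0.1],[0,0,0.1],[0,0,0.1],[0,0,0]],"spin":[0,0,0,0,0,0,0]}' 40 | egrep 'pos|^force|width'
python3 -m jog '{"jaw":[30,30],"slide":[[0,0,0.07],[0,0,0]],"spin":[0,0]}' 40 | egrep 'pos|^force|width'
python3 -m jog '{"jaw":[30,30],"slide":[[0,0,0.07],[0,0,0]],"spin":[0,0]}' 40 | egrep 'pos|^force|width'
```

```text
ee_pos: [418.2, -313.0, 53.6]
force: [-0.1, -0.4, -0.2]
gripper_width: 30.0
ee_pos: [418.5, -313.2, 51.9]
force: [0.6, -0.3, -0.4]
gripper_width: 30.1
ee_pos: [418.9, -313.5, 50.6]
force: [-0.6, 0.0, 4.7]
gripper_width: 30.0
```

```bash
python3 -m jog '{"jaw":[30,5,5,5,5,5,5,5],"slide":[[0,0,-0.07],[0,0,0],[0,0,0],[0,0,0],[0,0,0],[0,0,0],[0,0,0],[0,0,0]],"spin":[0,0,0,0,0,0,0,0]}' 40
python3 -m jog '{"jaw":[5,5,5,5],"slide":[[0,0,-0.5],[0,0,-1],[0,0,-1],[0,0,0]],"spin":[0,0,0,0]}' 40
python3 - <<'E'
from h import *
plan(635,-218,130,3.4,8,False)
E
```

```text
time_s: 10.5
ee_pos: [418.5, -313.2, 52.0]
ee_rot: [-180.0, 0.0, 11.7]
force: [0.9, 0.4, -0.1]
gripper_width: 12.1
gripper_force: 40.0
time_s: 10.9
ee_pos: [421.0, -315.1, 131.1]
ee_rot: [179.6, -0.3, 11.7]
force: [0.3, -0.5, -0.2]
gripper_width: 11.6
gripper_force: 40.0
from [ 421.  -315.1  131.1] [179.6  -0.3  11.7] q6 40.0 t 10.9
[[0.96, -0.21, 0.0], [0.95, -0.23, 0.0], [0.95, -0.25, 0.0], [0.94, -0.27, 0.0], [0.94, -0.28, 0.0], [0.93, -0.3, 0.0], [0.93, -0.32, 0.0], [0.92, -0.33, 0.0]] spin 0.13
```

```bash
python3 -m jog '{"jaw":[5,5,5,5,5,5,5,5,5],"slide":[[0.95,-0.21,0],[0.95,-0.23,0],[0.95,-0.25,0],[0.95,-0.27,0],[0.94,-0.28,0],[0.93,-0.3,0],[0.93,-0.32,0],[0.9,-0.33,0],[0,0,0]],"spin":[0.13,0.13,0.13,0.13,0.13,0.13,0.13,0.13,0]}' 40
python3 - <<'E'
from h import *
w=cam('wrist');f=env.grab_frame('wrist')[:,:,::-1];cv2.imwrite('pics/w5.png',f)
plan(634.2,-218.1,25,3.4,5,False)
print(proj(w,[[634,-218,8]]))
E
```

```text
time_s: 11.8
ee_pos: [634.7, -214.5, 125.2]
ee_rot: [-179.9, -0.0, 3.6]
force: [-0.0, -0.1, 0.3]
gripper_width: 11.5
gripper_force: 40.0
from [ 632.7 -215.3  125.3] [-1.799e+02  1.000e-01  3.500e+00] q6 67.0 t 11.85
[[0.01, 0.02, 0.67], [0.01, 0.02, 0.67], [0.01, 0.02, 0.67], [0.01, 0.02, 0.67], [0.01, 0.02, 0.67]] spin 0.0
[[321.89292469 193.49794523]]
```

View pics/w5.png

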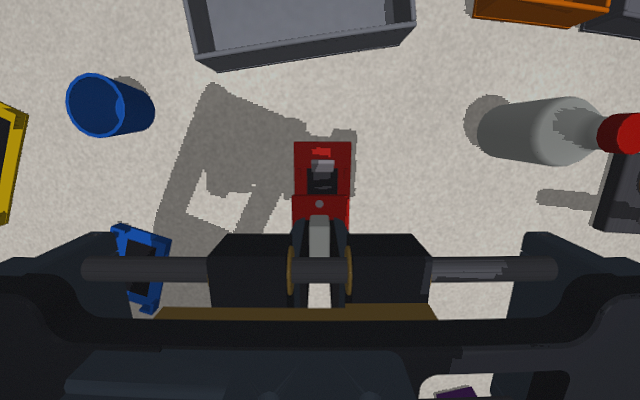

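```bash
python3 - <<'E'
from h import *
w=cam('wrist')
a,b=atz(w,(294,142),8),atz(w,(351,142),8);print('rack far corners',a,b,np.linalg.norm(a-b))
n=np.array([(b-a)[1],-(b-a)[0],0]);n/=np.linalg.norm(n);n*=np.sign(n[0]);print('centre',(a+b)/2-60*n,np.degrees(np.arctan2(n[1],n[0])))
plan(634.2,-218.1,25,3.4,5,False)
a,b=atz(w,(293,195),157),atz(w,(349,195),157);print('cover far corners',a,b)
E
```

```text
rack far corners [ 689.08195628 -183.60806532    8.        ] [ 693.20395335 -247.77247268    8.        ] 64.29667200936389
centre [ 631.26638078 -219.53681061    8.        ] 3.6756974372186986
from [ 632.7 -215.3  125.3] [-1.799e+02  1.000e-01  3.500e+00] q6 67.0 t 11.85
[[0.01, 0.02, 0.67], [0.01, 0.02, 0.67], [0.01, 0.02, 0.67], [0.01, 0.02, 0.67], [0.01, 0.02, 0.67]] spin 0.0
cover far corners [ 662.92931853 -197.18177796  157.        ] [ 665.20606019 -232.61892616  157.        ]
```

```bash
python3 -m jog '{"jaw":[5,5,5,5,5,5,5],"slide":[[0,0.03,0.67],[0,0.03,0.67],[0,0.03,0.67],[0,0.02,0.67],[0,0,0.6],[0,0,0],[0,0,0]],"spin":[0,0,0,0,0,0,0]}' 40
python3 -m jog '{"jaw":[5,5,5,5,5,5],"slide":[[0,0,0.3],[0,0,0.3],[0,0,0.2],[0,0,0.1],[0,0,0],[0,0,0]],"spin":[0,0,0,0,0,0]}' 40
```

```text
time_s: 12.55
ee_pos: [631.6, -220.1, 28.6]
ee_rot: [-180.0, 0.1, 3.4]
force: [0.4, 0.3, -1.0]
gripper_width: 11.5
gripper_force: 40.0
time_s: 13.15
ee_pos: [632.7, -219.7, 1.8]
ee_rot: [180.0, -0.0, 3.4]
force: [0.1, 0.4, -0.4]
gripper_width: 11.4
gripper_force: 40.0
```

```bash
python3 -m jog '{"jaw":[5,5,5,5],"slide":[[0,0,0.1],[0,0,0.1],[0,0,0.1],[0,0,0]],"spin":[0,0,0,0]}' 50 | egrep 'pos|force'
python3 -m jog '{"jaw":[5,5,5,5],"slide":[[0,0,0.1],[0,0,0.1],[0,0,0.1],[0,0,0]],"spin":[0,0,0,0]}' 50 | egrep 'pos|force'
```

```text
ee_pos: [632.9, -220.0, -7.0]
force: [-0.5, -0.6, 2.9]
gripper_force: 50.0
ee_pos: [631.2, -219.2, -17.7]
force: [0.7, -0.6, -1.1]
gripper_force: 50.0
```

```bash
python3 -m jog '{"jaw":[5,5,5],"slide":[[0,0,0.1],[0,0,0],[0,0,0]],"spin":[0,0,0]}' 50 | egrep 'pos|force'
```

```text
ee_pos: [631.6, -219.4, -18.0]
force: [-3.5, 1.4, 8.3]
gripper_force: 50.0
```

```bash
python3 -m jog '{"jaw":[5,5,5],"slide":[[0,0,0.1],[0,0,0],[0,0,0]],"spin":[0,0,0]}' 50 | egrep 'pos|force'
python3 -m jog '{"jaw":[5,30,30,30,30],"slide":[[0,0,-0.15],[0,0,0],[0,0,0],[0,0,0],[0,0,0]],"spin":[0,0,0,0,0]}' 50
python3 -m jog '{"jaw":[30,30,30,80,80,80,80,80],"slide":[[0,0,-0.3],[0,0,-1],[0,0,-1],[0,0,-1],[0,0,-1],[0,0,0],[0,0,0],[0,0,0]],"spin":[0,0,0,0,0,0,0,0]}' 40
python3 - <<'E'
from h import *
w=cam('wrist')
cv2.imwrite('pics/w6.png',env.grab_frame('wrist')[:,:,::-1]);s=env.grab_frame('scene')[:,:,::-1]
cv2.imwrite('pics/s6.png',s)
plan(421,-312,131,13,8,False)
E
```

```text
ee_pos: [631.7, -219.5, -18.1]
force: [-8.5, 2.2, 22.8]
gripper_force: 50.0
time_s: 15.05
ee_pos: [632.2, -219.6, -18.5]
ee_rot: [-180.0, 0.1, 3.4]
force: [0.4, 0.2, -0.8]
gripper_width: 29.9
gripper_force: 0.0
time_s: 15.85
ee_pos: [631.6, -219.4, 110.0]
ee_rot: [-179.9, 0.1, 3.4]
force: [0.1, 0.4, -0.6]
gripper_width: 67.1
gripper_force: 0.0
from [ 631.5 -219.4  109.6] [-179.9    0.2    3.4] q6 66.0 t 15.95
[[-0.9, 0.33, -0.09], [-0.91, 0.31, -0.09], [-0.91, 0.3, -0.09], [-0.92, 0.28, -0.09], [-0.92, 0.26, -0.09], [-0.93, 0.24, -0.09], [-0.93, 0.22, -0.09], [-0.94, 0.2, -0.09]] spin -0.15
```

```bash
python3 -m jog '{"jaw":[70,70,70,70,70,70,70,70,70],"slide":[[-0.9,0.33,0],[-0.91,0.31,0],[-0.91,0.3,0],[-0.92,0.28,0],[-0.92,0.26,0],[-0.93,0.24,0],[-0.93,0.22,0],[-0.93,0.2,0],[0,0,0]],"spin":[-0.15,-0.15,-0.15,-0.15,-0.15,-0.15,-0.15,-0.15,0]}' 40
python3 - <<'E'
from h import *
go(420.8,-312.3,25.5,12.9,False)
E
```

```text
time_s: 16.85
ee_pos: [418.8, -312.9, 110.3]
ee_rot: [-179.9, 0.2, 12.9]
force: [-0.8, 0.5, -1.0]
gripper_width: 70.2
gripper_force: 0.0
pose [ 418.8 -312.9  110.3] [-179.9    0.2   12.9] q [-38.  17. 102.  -0.  61.  39.] -> slide [ 0.07 -0.01  2.83] spin -0.0 t 16.85
```

```bash
python3 -m jog '{"jaw":[70,70,70,70,70,70,40,40,40,40],"slide":[[0.05,0,0.8],[0,0,0.8],[0,0,0.8],[0,0,0.3],[0,0,0.1],[0,0,0],[0,0,0],[0,0,0],[0,0,0],[0,0,0]],"spin":[0,0,0,0,0,0,0,0,0,0]}' 40
```

```text
time_s: 17.85
ee_pos: [423.9, -312.4, 27.9]
ee_rot: [180.0, -0.0, 13.0]
force: [0.9, 0.2, 2.6]
gripper_width: 45.7
gripper_force: 40.0
```

```bash
python3 -m jog '{"jaw":[40,40,40,40,40],"slide":[[0,0,-0.3],[0,0,-0.8],[0,0,-0.9],[0,0,0],[0,0,0]],"spin":[0,0,0,0,0]}' 40
python3 - <<'E'
from h import *
plan(519,16.2,85,-14,12,False)
E
```

```text
time_s: 18.35
ee_pos: [423.6, -312.3, 87.5]
ee_rot: [180.0, -0.0, 13.0]
force: [-0.3, -0.1, -1.7]
gripper_width: 45.7
gripper_force: 40.0
from [ 423.6 -312.3   87.5] [180.  -0.  13.] q6 39.0 t 18.35
[[0.46, -0.83, 0.01], [0.43, -0.85, 0.01], [0.4, -0.86, 0.01], [0.36, -0.88, 0.01], [0.33, -0.89, 0.01], [0.29, -0.9, 0.01], [0.26, -0.91, 0.01], [0.22, -0.92, 0.01], [0.18, -0.93, 0.01], [0.15, -0.94, 0.01], [0.11, -0.94, 0.01], [0.07, -0.95, 0.01]] spin 0.28
```

```bash
python3 -m jog '{"jaw":[40,40,40,40,40,40,40,40,40,40],"slide":[[0.46,-0.83,0],[0.43,-0.85,0],[0.4,-0.86,0],[0.36,-0.88,0],[0.33,-0.89,0],[0.29,-0.9,0],[0.26,-0.91,0],[0.22,-0.92,0],[0.18,-0.93,0],[0.15,-0.94,0]],"spin":[0.28,0.28,0.28,0.28,0.28,0.28,0.28,0.28,0.28,0.28]}' 40
python3 -m jog '{"jaw":[40,40,40,40],"slide":[[0.11,-0.94,0],[0.07,-0.95,0],[0,0,0],[0,0,0]],"spin":[0.28,0.28,0,0]}' 40
python3 - <<'E'
from h import *
go(521.4,15.6,-20,-14,False)
E
```

```text
time_s: 19.35
ee_pos: [501.5, -37.6, 85.6]
ee_rot: [180.0, 0.2, -9.5]
force: [-0.1, 0.8, -1.7]
gripper_width: 45.8
gripper_force: 40.0
time_s: 19.75
ee_pos: [517.2, 16.1, 85.8]
ee_rot: [179.9, 0.2, -13.8]
force: [0.0, 0.2, -1.8]
gripper_width: 45.5
gripper_force: 40.0
pose [517.2  16.1  85.8] [179.9   0.2 -13.8] q [  1.  18. 105.  -0.  57. 104.] -> slide [ 0.14 -0.02  3.53] spin 0.03 t 19.75
```

```bash
python3 -m jog '{"jaw":[40,40,40,40,40,40,40,40],"slide":[[0.1,0,0.8],[0,0,0.8],[0,0,0.8],[0,0,0.6],[0,0,0.3],[0,0,0.1],[0,0,0],[0,0,0]],"spin":[0,0,0,0,0,0,0,0]}' 40
```

```text
time_s: 20.55
ee_pos: [522.0, 15.0, -14.0]
ee_rot: [-180.0, -0.1, -13.9]
force: [0.2, 0.6, -1.9]
gripper_width: 45.7
gripper_force: 40.0
```

```bash
python3 -m jog '{"jaw":[40,40,40],"slide":[[0,0,0.08],[0,0,0],[0,0,0]],"spin":[0,0,0]}' 40
```

```text
time_s: 20.85
ee_pos: [521.4, 15.2, -16.9]
ee_rot: [-180.0, -0.0, -13.9]
force: [0.1, 0.3, -1.5]
gripper_width: 45.8
gripper_force: 40.0
```

```bash
python3 -m jog '{"jaw":[40,40,40,40],"slide":[[0,0,0.1],[0,0,0.07],[0,0,0],[0,0,0]],"spin":[0,0,0,0]}' 40|egrep 'pos|^force'; python3 -m jog '{"jaw":[40,40,40],"slide":[[0,0,0.06],[0,0,0],[0,0,0]],"spin":[0,0,0]}' 40|egrep 'pos|^force'
```

```text
ee_pos: [521.2, 15.2, -22.4]
force: [0.1, -0.2, -1.3]
ee_pos: [521.5, 15.2, -23.1]
force: [-1.2, 0.0, 6.4]
```

```bash
python3 -m jog '{"jaw":[75,75,75,75,75,75,75,75],"slide":[[0,0,0],[0,0,0],[0,0,0],[0,0,0],[0,0,-0.5],[0,0,-1],[0,0,-1],[0,0,-1]],"spin":[0,0,0,0,0,0,0,0]}' 40
python3 - <<'E'
from h import *
plan(421.1,-310.9,85,12.3,12,False)
E
```

```text
time_s: 22.35
ee_pos: [521.0, 15.2, 81.8]
ee_rot: [180.0, 0.0, -13.9]
force: [1.1, -0.8, 0.2]
gripper_width: 75.0
gripper_force: 0.0
from [521.   15.2  81.8] [180.    0.  -13.9] q6 104.0 t 22.35
[[-0.05, 0.95, -0.01], [-0.09, 0.94, -0.01], [-0.12, 0.94, -0.01], [-0.16, 0.93, -0.01], [-0.2, 0.93, -0.01], [-0.23, 0.92, -0.01], [-0.27, 0.91, -0.01], [-0.3, 0.9, -0.01], [-0.33, 0.89, -0.01], [-0.37, 0.87, -0.01], [-0.4, 0.86, -0.01], [-0.43, 0.84, -0.01]] spin -0.27
```

```bash
python3 -m jog '{"jaw":[80,80,80,80,80,80,80,80,80,80],"slide":[[-0.05,0.95,0],[-0.09,0.94,0],[-0.12,0.94,0],[-0.16,0.93,0],[-0.2,0.93,0],[-0.23,0.92,0],[-0.27,0.91,0],[-0.3,0.9,0],[-0.33,0.89,0],[-0.37,0.87,0]],"spin":[-0.27,-0.27,-0.27,-0.27,-0.27,-0.27,-0.27,-0.27,-0.27,-0.27]}' 40
python3 -m jog '{"jaw":[80,80,80,80],"slide":[[-0.4,0.86,0],[-0.43,0.84,0],[0,0,0],[0,0,0]],"spin":[-0.27,-0.27,0,0]}' 40
python3 - <<'E'
from h import *
go(421.1,-310.9,0.5,12.3,False)
E
```

```text
time_s: 23.35
ee_pos: [436.9, -257.6, 80.8]
ee_rot: [-180.0, 0.0, 7.8]
force: [0.1, -0.7, -0.1]
gripper_width: 80.1
gripper_force: 0.0
time_s: 23.75
ee_pos: [420.3, -310.7, 80.6]
ee_rot: [-179.9, 0.0, 11.9]
force: [-0.3, 0.1, 0.1]
gripper_width: 79.5
gripper_force: 0.0
pose [ 420.3 -310.7   80.6] [-179.9    0.    11.9] q [-38.  19. 105.   0.  57.  40.] -> slide [0.02 0.01 2.67] spin -0.04 t 23.75
```

```bash
python3 -m jog '{"jaw":[80,80,80,80,80,80,50,50,50,50],"slide":[[0,0,0.8],[0,0,0.8],[0,0,0.7],[0,0,0.3],[0,0,0.07],[0,0,0],[0,0,0],[0,0,0],[0,0,0],[0,0,0]],"spin":[-0.04,0,0,0,0,0,0,0,0,0]}' 45
```

```text
time_s: 24.75
ee_pos: [420.9, -310.9, 1.4]
ee_rot: [180.0, -0.0, 12.4]
force: [-0.3, -0.1, 4.0]
gripper_width: 55.4
gripper_force: 45.0
```

```bash
python3 -m jog '{"jaw":[50,50,50,50],"slide":[[0,0,-0.3],[0,0,-0.8],[0,0,-0.9],[0,0,0]],"spin":[0,0,0,0]}' 45
python3 - <<'E'
from h import *
plan(416.2,301.1,65,5,22,False)
E
```

```text
time_s: 25.15
ee_pos: [422.9, -312.6, 64.2]
ee_rot: [179.7, -0.3, 12.4]
force: [0.3, -1.4, -3.2]
gripper_width: 55.7
gripper_force: 45.0
from [ 422.9 -312.6   64.2] [179.7  -0.3  12.4] q6 40.0 t 25.15
[[0.19, -0.91, -0.0], [0.18, -0.91, -0.0], [0.18, -0.91, -0.0], [0.17, -0.91, -0.0], [0.17, -0.91, -0.0], [0.16, -0.92, -0.0], [0.16, -0.92, -0.0], [0.15, -0.92, -0.0], [0.15, -0.92, -0.0], [0.14, -0.92, -0.0], [0.14, -0.92, -0.0], [0.13, -0.92, -0.0], [0.12, -0.92, -0.0], [0.12, -0.92, -0.0], [0.11, -0.92, -0.0], [0.11, -0.92, -0.0], [0.1, -0.92, -0.0], [0.1, -0.92, -0.0], [0.09, -0.93, -0.0], [0.09, -0.93, -0.0], [0.08, -0.93, -0.0], [0.08, -0.93, -0.0]] spin 0.04
```

```bash
python3 -m jog '{"jaw":[50,50,50,50,50,50,50,50,50,50],"slide":[[0.19,-0.91,0],[0.18,-0.91,0],[0.18,-0.91,0],[0.17,-0.91,0],[0.17,-0.91,0],[0.16,-0.92,0],[0.16,-0.92,0],[0.15,-0.92,0],[0.15,-0.92,0],[0.14,-0.92,0]],"spin":[0.04,0.04,0.04,0.04,0.04,0.04,0.04,0.04,0.04,0.04]}' 45 | grep pos
python3 -m jog '{"jaw":[50,50,50,50,50,50,50,50,50,50],"slide":[[0.14,-0.92,0],[0.13,-0.92,0],[0.12,-0.92,0],[0.12,-0.92,0],[0.11,-0.92,0],[0.11,-0.92,0],[0.1,-0.92,0],[0.1,-0.92,0],[0.09,-0.93,0],[0.09,-0.93,0]],"spin":[0.04,0.04,0.04,0.04,0.04,0.04,0.04,0.04,0.04,0.04]}' 45 | grep pos
python3 -m jog '{"jaw":[50,50,50,50,50],"slide":[[0.08,-0.93,0],[0.08,-0.93,0],[0,0,0],[0,0,0],[0,0,0]],"spin":[0.04,0.04,0,0,0]}' 45
python3 - <<'E'
from h import *
go(416.2,301.1,-20,5,False)
E
```

```text
ee_pos: [416.2, -30.7, 60.0]
ee_pos: [412.0, 247.5, 59.8]
time_s: 27.65
ee_pos: [411.3, 301.6, 60.1]
ee_rot: [179.9, 0.1, 5.3]
force: [-0.4, -0.2, -1.6]
gripper_width: 55.1
gripper_force: 45.0
pose [411.3 301.6  60.1] [1.799e+02 1.000e-01 5.300e+00] q [ 35.  19. 108.  -0.  53. 120.] -> slide [0.16 0.03 2.67] spin 0.04 t 27.65
```

```bash
python3 -m jog '{"jaw":[50,50,50,50,50,50,50],"slide":[[0.15,0.03,0.8],[0,0,0.8],[0,0,0.6],[0,0,0.3],[0,0,0],[0,0,0],[0,0,0]],"spin":[0.04,0,0,0,0,0,0]}' 45
python3 -m jog '{"jaw":[50,50,50,50],"slide":[[0,0,0.1],[0,0,0.07],[0,0,0],[0,0,0]],"spin":[0,0,0,0]}' 45|egrep 'pos|^force'; python3 -m jog '{"jaw":[50,50,50],"slide":[[0,0,0.07],[0,0,0],[0,0,0]],"spin":[0,0,0]}' 45|egrep 'pos|^force'
```

```text
time_s: 28.35
ee_pos: [417.5, 302.7, -13.1]
ee_rot: [-179.9, -0.1, 5.0]
force: [0.4, -0.5, -3.0]
gripper_width: 55.5
gripper_force: 45.0
ee_pos: [416.6, 302.3, -19.2]
force: [-0.0, -0.8, -2.9]
ee_pos: [416.6, 302.3, -21.4]
force: [-0.1, -0.8, -2.9]
```

```bash
python3 -m jog '{"jaw":[50,50,50],"slide":[[0,0,0.07],[0,0,0],[0,0,0]],"spin":[0,0,0]}' 45|egrep 'pos|^force'; python3 -m jog '{"jaw":[50,50,50],"slide":[[0,0,0.05],[0,0,0],[0,0,0]],"spin":[0,0,0]}' 45|egrep 'pos|^force'
```

```text
ee_pos: [416.6, 302.3, -23.5]
force: [-0.4, 0.4, -2.6]
ee_pos: [416.7, 302.3, -23.6]
force: [-2.3, -1.6, 8.1]
```

```bash
python3 -m jog '{"jaw":[80,80,80,80,80,80,80,80],"slide":[[0,0,0],[0,0,0],[0,0,0],[0,0,0],[0,0,-0.5],[0,0,-1],[0,0,-1],[0,0,-1]],"spin":[0,0,0,0,0,0,0,0]}' 45
python3 - <<'E'
from h import *
plan(555,240,110,-22.4,6,False)
E
```

```text
time_s: 30.45
ee_pos: [416.5, 302.1, 80.9]
ee_rot: [180.0, 0.0, 5.0]
force: [0.3, 0.6, -0.8]
gripper_width: 80.1
gripper_force: 0.0
from [416.5 302.1  80.9] [180.   0.   5.] q6 120.0 t 30.45
[[0.74, 0.41, -0.16], [0.77, 0.35, -0.16], [0.79, 0.29, -0.16], [0.81, 0.22, -0.16], [0.83, 0.16, -0.16], [0.84, 0.09, -0.16]] spin 0.57
```

```bash
python3 -m jog '{"jaw":[60,60,60,60,60,60,60,60],"slide":[[0.74,0.41,-0.16],[0.77,0.35,-0.16],[0.79,0.29,-0.16],[0.81,0.22,-0.16],[0.83,0.16,-0.16],[0.84,0.09,-0.16],[0,0,0],[0,0,0]],"spin":[0.57,0.57,0.57,0.57,0.57,0.57,0,0]}' 45
python3 - <<'E'
from h import *
import pickle
w=cam('wrist');pickle.dump(w,open('w7.pkl','wb'));print(env.state()['ee_pos'])
f=env.grab_frame('wrist')[:,:,::-1];cv2.imwrite('pics/w7.png',f)
cv2.imwrite('pics/w7b.png',cv2.resize(f[:260,180:500],(800,650))[:600])
E
```

```text
time_s: 31.25
ee_pos: [555.0, 240.2, 108.3]
ee_rot: [180.0, 0.1, -22.3]
force: [-0.1, 0.7, -0.8]
gripper_width: 59.9
gripper_force: 0.0
[555.04308699 240.22525961 108.32324011]
```

View pics/w7b.png

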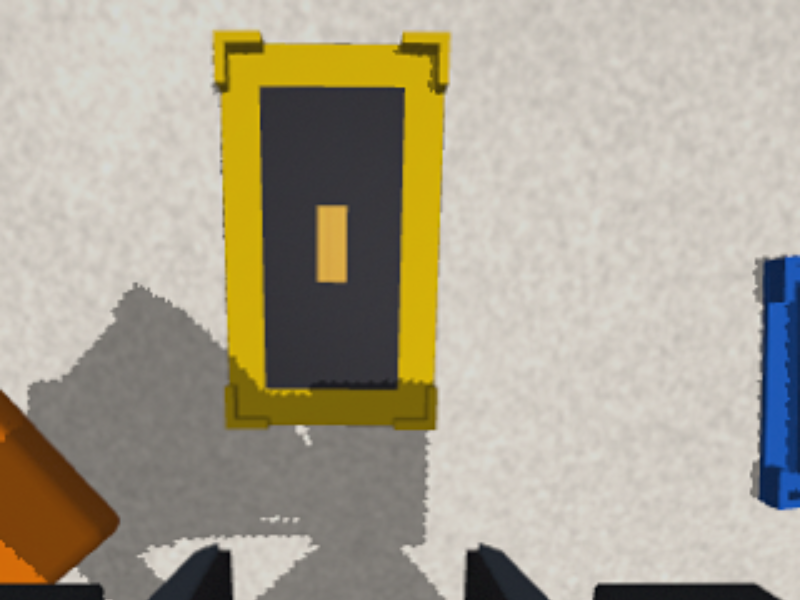

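```bash
python3 - <<'E'
from h import *
import pickle
w1=pickle.load(open('w1.pkl','rb'));w=pickle.load(open('w7.pkl','rb'));t=cam('top');s=cam('scene')
q=lambda a,b:(180+a/2.5,b/2.5)
o=q(332,244)
# centroid of orange blob by colour
def blob(f,box):
    x0,y0,x1,y1=box;h=cv2.cvtColor(f[y0:y1,x0:x1],cv2.COLOR_BGR2HSV).astype(int)
    m=(h[...,0]>10)&(h[...,0]<22)&(h[...,1]<195)&(h[...,1]>90)&(h[...,2]>100);ys,xs=np.nonzero(m);return (x0+xs.mean(),y0+ys.mean(),len(xs))
b=blob(cv2.imread('pics/w1.png'),(275,8,303,38)),blob(cv2.imread('pics/top0.png'),(203,133,226,153)),blob(cv2.imread('pics/w7.png'),(290,70,335,130)),blob(cv2.imread('pics/scene0.png'),(375,280,400,300));print(b)
for n,a in (('w7+top',[(w,b[2][:2]),(t,b[1][:2])]),('w7+w1',[(w,b[2][:2]),(w1,b[0][:2])]),('scene',[(w,b[2][:2]),(s,b[3][:2])])): print(n,tri(a).round(1))
print('at5',atz(w,o,5),'at30',atz(w,o,30))
P=np.array([atz(w,q(*c),17) for c in [(212,30),(450,32),(437,430),(225,430)]])[:,:2];d=(P[0]-P[3])+(P[1]-P[2])
print('bay',P.mean(0),np.degrees(np.arctan2(d[1],d[0])),[np.linalg.norm(P[i]-P[i-1]).round() for i in range(4)])
P=np.array([atz(w,q(*c),5) for c in [(316,205),(348,205),(347,283),(316,283)]]);print([np.linalg.norm(P[i]-P[i-1]).round(1) for i in range(4)])
E
```

```text
((np.float64(287.7638888888889), np.float64(22.381944444444443), 144), (np.float64(213.98), np.float64(141.72), 50), (np.float64(312.4308510638298), np.float64(97.13031914893617), 376), (np.float64(386.92857142857144), np.float64(289.92857142857144), 14))
w7+top [654.  206.6   5.5]
w7+w1 [654.3 206.6   6.4]
scene [654.8 206.5   2.7]
at5 [653.99350421 206.25547047   5.        ] at30 [651.28744339 206.80156279  30.        ]
bay [653.92780367 206.48323979] -22.52564778807441 [np.float64(153.0), np.float64(90.0), np.float64(152.0), np.float64(90.0)]
[np.float64(30.9), np.float64(13.2), np.float64(30.9), np.float64(13.1)]
```

```bash
python3 - <<'E'
from h import *
plan(420.8,-311.9,60,13.0,20,False)
E
```

```text
from [554.4 240.4 108.3] [ 1.80e+02  1.00e-01 -2.23e+01] q6 135.0 t 31.3
[[0.14, 0.94, 0.08], [0.11, 0.94, 0.08], [0.09, 0.94, 0.08], [0.06, 0.95, 0.08], [0.03, 0.95, 0.08], [-0.0, 0.95, 0.08], [-0.03, 0.95, 0.08], [-0.06, 0.95, 0.08], [-0.09, 0.94, 0.08], [-0.12, 0.94, 0.08], [-0.15, 0.94, 0.08], [-0.18, 0.93, 0.08], [-0.2, 0.92, 0.08], [-0.23, 0.92, 0.08], [-0.26, 0.91, 0.08], [-0.29, 0.9, 0.08], [-0.32, 0.89, 0.08], [-0.34, 0.88, 0.08], [-0.37, 0.87, 0.08], [-0.4, 0.86, 0.08]] spin -0.22
```

```bash
python3 -m jog '{"jaw":[90,90,90,90,90,90,90,90,90,90],"slide":[[0.14,0.94,0.08],[0.11,0.94,0.08],[0.09,0.94,0.08],[0.06,0.95,0.08],[0.03,0.95,0.08],[0,0.95,0.08],[-0.03,0.95,0.08],[-0.06,0.95,0.08],[-0.09,0.94,0.08],[-0.12,0.94,0.08]],"spin":[-0.22,-0.22,-0.22,-0.22,-0.22,-0.22,-0.22,-0.22,-0.22,-0.22]}' 45 | grep pos
python3 -m jog '{"jaw":[90,90,90,90,90,90,90,90,90,90],"slide":[[-0.15,0.94,0.08],[-0.18,0.93,0.08],[-0.2,0.92,0.08],[-0.23,0.92,0.08],[-0.26,0.91,0.08],[-0.29,0.9,0.08],[-0.32,0.89,0.08],[-0.34,0.88,0.08],[-0.37,0.87,0.08],[-0.4,0.86,0.08]],"spin":[-0.22,-0.22,-0.22,-0.22,-0.22,-0.22,-0.22,-0.22,-0.22,-0.22]}' 45|grep pos
python3 -m jog '{"jaw":[90,90],"slide":[[0,0,0],[0,0,0]],"spin":[0,0]}' 45
python3 - <<'E'
from h import *
go(420.8,-311.9,-28,13.0,False)
t=env.grab_frame('top')[:,:,::-1];cv2.imwrite('pics/top8.png',t)
E
```

```text
ee_pos: [486.8, -36.2, 84.6]
ee_pos: [420.2, -311.6, 60.6]
time_s: 33.5
ee_pos: [420.3, -311.0, 60.5]
ee_rot: [-179.9, 0.0, 12.8]
force: [0.4, -0.1, -0.1]
gripper_width: 90.1
gripper_force: 0.0
pose [ 420.3 -311.    60.5] [-179.9    0.    12.8] q [-38.  20. 106.   0.  54.  39.] -> slide [0.01 0.03 2.95] spin -0.02 t 33.5
```

```bash
python3 -m jog '{"jaw":[90,90,90,90,90,62,62,62,62,62],"slide":[[0,0.03,0.8],[0,0,0.8],[0,0,0.8],[0,0,0.4],[0,0,0.05],[0,0,0],[0,0,0],[0,0,0],[0,0,0],[0,0,0]],"spin":[0,0,0,0,0,0,0,0,0,0]}' 50
python3 -m jog '{"jaw":[62,62,62,62],"slide":[[0,0,-0.3],[0,0,-0.8],[0,0,-0.9],[0,0,0]],"spin":[0,0,0,0]}' 50
python3 - <<'E'
from h import *
plan(654,206.5,50,-22.5,20,False)
E
```

```text
time_s: 34.55
ee_pos: [421.4, -312.6, -23.8]
ee_rot: [-180.0, -0.1, 12.8]
force: [-0.2, 2.4, 6.8]
gripper_width: 65.9
gripper_force: 50.0
time_s: 34.95
ee_pos: [423.3, -314.8, 38.3]
ee_rot: [179.6, -0.3, 12.9]
force: [1.6, -1.1, -4.4]
gripper_width: 65.9
gripper_force: 50.0
from [ 423.3 -314.8   38.3] [179.6  -0.3  12.9] q6 39.0 t 34.95
[[0.57, -0.76, -0.02], [0.54, -0.78, -0.02], [0.52, -0.8, -0.02], [0.5, -0.81, -0.02], [0.47, -0.83, -0.02], [0.44, -0.84, -0.02], [0.42, -0.85, -0.02], [0.39, -0.87, -0.02], [0.36, -0.88, -0.02], [0.34, -0.89, -0.02], [0.31, -0.9, -0.02], [0.28, -0.91, -0.02], [0.25, -0.92, -0.02], [0.23, -0.92, -0.02], [0.2, -0.93, -0.02], [0.17, -0.94, -0.02], [0.14, -0.94, -0.02], [0.11, -0.94, -0.02], [0.08, -0.95, -0.02], [0.05, -0.95, -0.02]] spin 0.22
```

```bash
python3 -m jog '{"jaw":[62,62,62,62,62,62,62,62,62,62],"slide":[[0.57,-0.76,-0.1],[0.54,-0.78,-0.1],[0.52,-0.8,-0.1],[0.5,-0.81,-0.1],[0.47,-0.83,-0.1],[0.44,-0.84,-0.1],[0.42,-0.85,-0.1],[0.39,-0.87,0],[0.36,-0.88,0],[0.34,-0.89,0]],"spin":[0.22,0.22,0.22,0.22,0.22,0.22,0.22,0.22,0.22,0.22]}' 50 | grep pos
python3 -m jog '{"jaw":[62,62,62,62,62,62,62,62,62,62],"slide":[[0.31,-0.9,0],[0.28,-0.91,0],[0.25,-0.92,0],[0.23,-0.92,0],[0.2,-0.93,0],[0.17,-0.94,0],[0.14,-0.94,0],[0.11,-0.94,0],[0.08,-0.95,0],[0.05,-0.95,0]],"spin":[0.22,0.22,0.22,0.22,0.22,0.22,0.22,0.22,0.22,0.22]}' 50|grep pos
python3 -m jog '{"jaw":[62,62],"slide":[[0,0,0],[0,0,0]],"spin":[0,0]}' 50
python3 - <<'E'
from h import *
go(654.2,206.5,-10,-22.5,False)
E
```

```text
ee_pos: [535.4, -50.6, 54.7]
ee_pos: [650.3, 210.1, 53.9]
time_s: 37.15
ee_pos: [649.8, 209.4, 54.0]
ee_rot: [179.8, 0.1, -22.3]
force: [-0.6, -0.4, -5.1]
gripper_width: 65.7
gripper_force: 50.0
pose [649.8 209.4  54. ] [ 1.798e+02  1.000e-01 -2.230e+01] q [ 17.  33.  84.  -0.  63. 129.] -> slide [0.17 0.04 2.13] spin 0.03 t 37.15
```

```bash
python3 -m jog '{"jaw":[62,62,62,62,62,62],"slide":[[0.16,0.04,0.8],[0,0,0.8],[0,0,0.5],[0,0,0],[0,0,0],[0,0,0]],"spin":[0.03,0,0,0,0,0]}' 50
python3 -m jog '{"jaw":[62,62,62,62],"slide":[[0,0,0.1],[0,0,0.05],[0,0,0],[0,0,0]],"spin":[0,0,0,0]}' 50|egrep 'pos|^force'; python3 -m jog '{"jaw":[62,62,62],"slide":[[0,0,0.07],[0,0,0],[0,0,0]],"spin":[0,0,0]}' 50|egrep 'pos|^force'
```

```text
time_s: 37.75
ee_pos: [656.1, 206.8, -5.3]
ee_rot: [-179.9, -0.1, -22.6]
force: [-0.5, 0.3, -4.8]
gripper_width: 65.8
gripper_force: 50.0
ee_pos: [655.0, 206.7, -11.0]
force: [-0.1, 0.8, -3.7]
ee_pos: [654.9, 206.6, -13.4]
force: [0.2, 1.0, -4.6]
```

```bash
python3 -m jog '{"jaw":[62,62,62],"slide":[[0,0,0.1],[0,0,0],[0,0,0]],"spin":[0,0,0]}' 50|egrep 'pos|^force'; python3 -m jog '{"jaw":[62,62,62],"slide":[[0,0,0.07],[0,0,0],[0,0,0]],"spin":[0,0,0]}' 50|egrep 'pos|^force';python3 -m jog '{"jaw":[62,62,62],"slide":[[0,0,0.05],[0,0,0],[0,0,0]],"spin":[0,0,0]}' 50|egrep 'pos|^force'
```

```text
ee_pos: [654.8, 206.6, -16.5]
force: [0.1, 0.5, -4.2]
ee_pos: [654.9, 206.6, -18.4]
force: [-0.4, 0.2, -4.5]
ee_pos: [655.2, 206.7, -18.7]
force: [-2.2, -0.5, 4.1]
```

Contact made; release, rise, and back off so that the cameras see everything.

```bash
python3 -m jog '{"jaw":[89,89,89,89,89,89,89,89],"slide":[[0,0,0],[0,0,0],[0,0,0],[0,0,0],[0,0,-0.5],[0,0,-1],[0,0,-1],[0,0,-1]],"spin":[0,0,0,0,0,0,0,0]}' 50
python3 -m jog '{"jaw":[89,89,89,89,89,89,89,89,89,89],"slide":[[-1,0.3,-0.9],[-1,0.3,-0.9],[-1,0.3,-0.9],[-1,0.3,-0.9],[-1,0.3,-0.9],[-1,0.3,-0.9],[-1,0.3,-0.9],[-1,0.3,0],[0,0,0],[0,0,0]],"spin":[0,0,0,0,0,0,0,0,0,0]}' 50
python3 - <<'E'
from h import *
import pickle
w=cam('wrist');pickle.dump(w,open('w9.pkl','wb'))
f=env.grab_frame('wrist')[:,:,::-1];cv2.imwrite('pics/w9.png',f)
t=env.grab_frame('top')[:,:,::-1];cv2.imwrite('pics/top9.png',t)
s=env.grab_frame('scene')[:,:,::-1];cv2.imwrite('pics/s9.png',s)
cv2.imwrite('pics/f9.png',np.vstack([cv2.resize(f[:200],(800,250)),cv2.resize(s[185:340,230:500],(600,344),interpolation=cv2.INTER_CUBIC)[:, :] if 0 else cv2.resize(s[190:330,220:480],(800,350),interpolation=cv2.INTER_CUBIC)]))
print(proj(w,[[633,-219,8],[519,16,5]]))
E
```

```text
time_s: 40.15
ee_pos: [655.2, 206.7, 87.5]
ee_rot: [-180.0, -0.1, -22.6]
force: [0.2, -0.1, -0.2]
gripper_width: 89.0
gripper_force: 0.0
time_s: 41.15
ee_pos: [405.7, 232.4, 275.3]
ee_rot: [-179.9, -0.1, -22.5]
force: [0.8, 1.0, 1.1]
gripper_width: 88.9
gripper_force: 0.0
[[542.44225701 -80.17534   ]
 [419.1100318   55.54530025]]
```

View pics/f9.png

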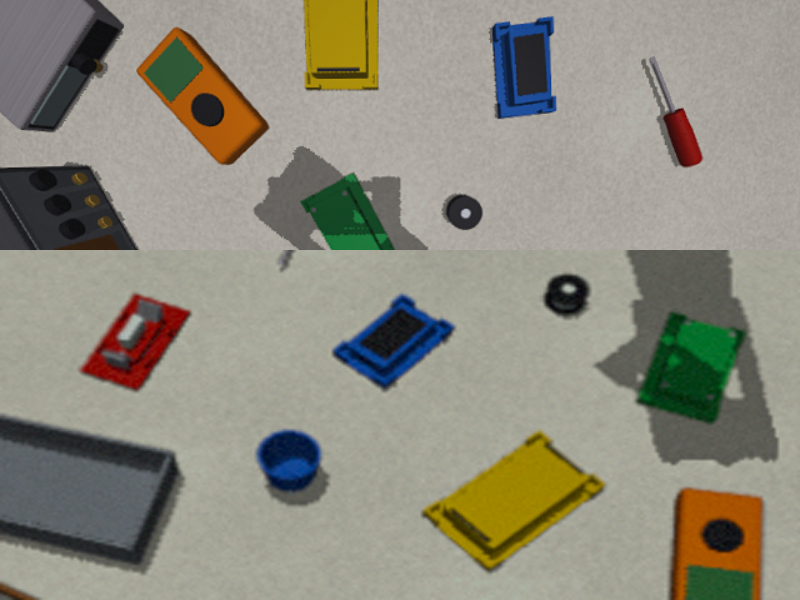

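```bash
python3 -c "
from workcell import env
print(env.job_done())"
```

```text
the job is handed in; nothing more can be done
None
```

The job is handed in at about 41 s of the 122 s allowed: battery, supply and display are set down in their bays, and the cover is pushed fully home in the red holder (hard stop felt at plate height). The final pictures show all four parts in place, the cup and reel were never approached, and no verdict came back.

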